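Find and open the empty compartment of the kiln-brick bin

ROBOT

A 6-joint arm with a two-finger parallel gripper is mounted at the origin on the work surface. World frame = base frame: x ahead of the robot, y to its left, z up, the work surface at z = 0. Lengths are in mm, angles in rad, forces in N, time in s.
With the tool pointing down it reaches from about 350 to 775 mm from the base axis. Payload 7.3 kg.
Tool frame: the origin (TCP) lies at the very end of the fingers, on their centre line; the grasp point (between the pads) lies 19 mm behind it; x points along the fingers, z is the direction in which the jaws open and shut, and the axes are right-handed (so a half turn about x gives the same grasp; the last joint's range is limited). The gripper opens to 92 mm and grips with 3 to 60 N. Pads are 19 mm wide; open, the fingers measure 130 mm over their backs; the gripper's body (75 mm by 190 mm) begins 47 mm behind the grasp point.
Start: joints at [1.116, 0.342, 1.524, -0, 1.275, -0.146], TCP at [159.543, 500.195, 188.441] pointing down, gripper open.
Joint ranges: [-2.53, 2.53], [-0.77, 2.02], [0.04, 2.7], [-1, 4.14], [0.28, 2.66], [-3.11, 3.11]. Speed limits (rad/s): [2.57, 2.57, 3.14, 3.14, 3.14, 3.14].

INTERFACE

Orientations are given as [roll, pitch, yaw] about the fixed x, y, z axes, in that order (R = Rz(yaw) Ry(pitch) Rx(roll)).
In Python, from plant import * gives the robot as it stands.
- The arm moves only by the shell command python3 -m creep 'ROWS'. ROWS is JSON, a list of rows, each an object of numbers: "tx", "ty", "tz": the shift along the tool's x, y, z in cm; "wx", "wy", "wz": the turn, a rotation vector about the tool's x, y, z in rad; "gripper": the closure, from -1 (fully open) to 1 (shut). A call has 1 to 8 rows; each row is the pose to reach, as a shift and turn from the pose commanded when the call began, along the tool's axes at that moment; what a row does not reach only later rows make up. A row lasts 1/12 s, in which the tool goes at most 41.7 mm and 7.16 degrees, less where a joint would pass 70% of its speed; a pose out of reach is approached as far as the arm can. A call with a gripper value outside its range is refused whole. The fingers move at their own pace and stop on an object; the grip force is fixed at half the most. Time passes only in rows, so rows that repeat a pose let the fingers close. It gives the time, the measured TCP pose, the force and the opening at its end, in the units of the state.
- get_obs(): the state, without advancing time (a new reading comes with each control period).
- capture(name): name is "scene" or "top"; returns a dict with "frame" (480x640x3 uint8, red, green, blue), "z_map" (480x640 float32, mm along the optical axis (not along the pixel's ray), 0 where there is no reading), "vertical_fov" (degrees; the focal length in pixels is half the picture's height over the tangent of half this angle, whatever the lens; pixels are square), "cx", "cy" (the principal point, pixels), "xyz" and "rotation" of the camera in the world. Camera axes: x right, y down, z forward; pixel columns grow to the right and rows downward; lengths in mm; the calibration is good to about 2 mm. A picture is of the moment at which its call begins.
- close_job(): hands the job in, once; it reports no verdict.
The state is a dict: "time": time; "joint_positions": joint angles; "dq": joint speeds; "tau": joint torques, N m; "tool_pos": TCP position; "tcp_rot": TCP orientation; "contact_force": force on the tool from outside, world axes, zero at the start; "moment": the same for the moment, N m; "grip_width": finger opening in mm.
Only numpy, scipy, OpenCV 4.12 (cv2) and the standard library are available. Lean on these libraries where they do the work, as an engineer would, in place of code of your own. Each camera call takes 0.05 s, during which the arm holds its last target.

TASK

Three of the bin's four covers sit firm on the bricks stored beneath them; the cover of the empty compartment rocks. Press the front end (the end nearest the robot, with the dark round mark) of one cover after another with the fingertips until you find the one that gives, then push that end down until the cover stands fully open and leave it so. Only press and push: pick nothing up, and leave the clay figure and the little pot on the ledge where they stand.

Things in the scene. Friction and masses are not known exactly. Their poses are not given: they have to be found in the camera images.
- bin: Low fixed plywood brick bin, 190 mm deep (x), top 100 mm above the table. Origin on the table under the middle of the four covers; x from its front (robot side) to its back, y along the row of covers. Walls span y = -180 to +180 mm; a solid ledge, level with the top, goes on to y = +255. Inner faces of front and back walls at x = -83 and +83 mm; 5 mm partitions between compartments.
- cover_1 (a joint): Tilt of cover 1 (counted from the ledge end; centre at bin y = 126 mm), rad. 0: shut, level; grows to 0.75 at the open stop as the front end (towards the robot) goes down and the back rises. Free cover: stiff pivot, 0.16 N m (3 to 5 N on the front end moves it), stays where left. Cover with a brick under its front end: yields 1 mm at most. Which is free varies.
- cover_1_press (a point): Place to press on cover 1: a flat dark round mark 22 mm wide on the top face, on its middle line, 50 mm to the front of the pivot; moves with the cover. Axes as the bin's when shut. All covers are alike, wooden, 160 mm (bin x) by 76 mm (bin y) by 12 mm, flush with the bin's top; from the mark the board goes on 25 mm to the front and 38 mm to each side.
- cover_1_hinge (a point): Middle of the pivot line of cover 1: at bin x = -5 mm, z = 94 mm, 6 mm below the board's top face, 75 mm behind its front edge and 85 mm before its back edge. The cover turns about the bin's y direction through this point.
- cover_2 (a joint): Tilt of cover 2 (counted from the ledge end; centre at bin y = 42 mm), rad. 0: shut, level; grows to 0.75 at the open stop as the front end (towards the robot) goes down and the back rises. Free cover: stiff pivot, 0.16 N m (3 to 5 N on the front end moves it), stays where left. Cover with a brick under its front end: yields 1 mm at most. Which is free varies.
- cover_2_press (a point): Place to press on cover 2: a flat dark round mark 22 mm wide on the top face, on its middle line, 50 mm to the front of the pivot; moves with the cover. Axes as the bin's when shut. All covers are alike, wooden, 160 mm (bin x) by 76 mm (bin y) by 12 mm, flush with the bin's top; from the mark the board goes on 25 mm to the front and 38 mm to each side.
- cover_2_hinge (a point): Middle of the pivot line of cover 2: at bin x = -5 mm, z = 94 mm, 6 mm below the board's top face, 75 mm behind its front edge and 85 mm before its back edge. The cover turns about the bin's y direction through this point.
- cover_3 (a joint): Tilt of cover 3 (counted from the ledge end; centre at bin y = -42 mm), rad. 0: shut, level; grows to 0.75 at the open stop as the front end (towards the robot) goes down and the back rises. Free cover: stiff pivot, 0.16 N m (3 to 5 N on the front end moves it), stays where left. Cover with a brick under its front end: yields 1 mm at most. Which is free varies.
- cover_3_press (a point): Place to press on cover 3: a flat dark round mark 22 mm wide on the top face, on its middle line, 50 mm to the front of the pivot; moves with the cover. Axes as the bin's when shut. All covers are alike, wooden, 160 mm (bin x) by 76 mm (bin y) by 12 mm, flush with the bin's top; from the mark the board goes on 25 mm to the front and 38 mm to each side.
- cover_3_hinge (a point): Middle of the pivot line of cover 3: at bin x = -5 mm, z = 94 mm, 6 mm below the board's top face, 75 mm behind its front edge and 85 mm before its back edge. The cover turns about the bin's y direction through this point.
- cover_4 (a joint): Tilt of cover 4 (counted from the ledge end; centre at bin y = -126 mm), rad. 0: shut, level; grows to 0.75 at the open stop as the front end (towards the robot) goes down and the back rises. Free cover: stiff pivot, 0.16 N m (3 to 5 N on the front end moves it), stays where left. Cover with a brick under its front end: yields 1 mm at most. Which is free varies.
- cover_4_press (a point): Place to press on cover 4: a flat dark round mark 22 mm wide on the top face, on its middle line, 50 mm to the front of the pivot; moves with the cover. Axes as the bin's when shut. All covers are alike, wooden, 160 mm (bin x) by 76 mm (bin y) by 12 mm, flush with the bin's top; from the mark the board goes on 25 mm to the front and 38 mm to each side.
- cover_4_hinge (a point): Middle of the pivot line of cover 4: at bin x = -5 mm, z = 94 mm, 6 mm below the board's top face, 75 mm behind its front edge and 85 mm before its back edge. The cover turns about the bin's y direction through this point.
- figure_mid (a point): Half-way up a small fired clay figure, 40 mm wide and 66 mm tall, standing on the back part of the ledge of the bin. Leave alone.
- pot_mid (a point): Half-way up a small open terracotta pot, 52 mm across and 40 mm tall, standing on the front part of the ledge. Leave alone.

How it is judged (in metres and radians):
On the way:
1. the free cover is rocked by fingers pressing on its front end (tilt above 0.1 rad with the fingers touching it there) (((value of joint cover_1 above 0.1 rad and contact force between the fingers and cover_1 above 0.3 N and horizontal distance between the grasp point and cover_1_press below 0.065 m) or (value of joint cover_2 above 0.1 rad and contact force between the fingers and cover_2 above 0.3 N and horizontal distance between the grasp point and cover_2_press below 0.065 m) or (value of joint cover_3 above 0.1 rad and contact force between the fingers and cover_3 above 0.3 N and horizontal distance between the grasp point and cover_3_press below 0.065 m) or (value of joint cover_4 above 0.1 rad and contact force between the fingers and cover_4 above 0.3 N and horizontal distance between the grasp point and cover_4_press below 0.065 m))), for 0.05 s.
At the end, for the whole second after the job is handed in: One cover, the free one, is tilted open by more than 0.6 rad (the stop is at 0.75) and at rest, the other three are shut (below 0.06 rad), and the figure and pot stand within 20 mm of where they were (((value of joint cover_1 above 0.6 rad and value of joint each of cover_2, cover_3, cover_4 below 0.06 rad) or (value of joint cover_2 above 0.6 rad and value of joint each of cover_1, cover_3, cover_4 below 0.06 rad) or (value of joint cover_3 above 0.6 rad and value of joint each of cover_1, cover_2, cover_4 below 0.06 rad) or (value of joint cover_4 above 0.6 rad and value of joint each of cover_1, cover_2, cover_3 below 0.06 rad)) and velocity of joint cover_1 between -0.05 and 0.05 rad/s and velocity of joint cover_2 between -0.05 and 0.05 rad/s and velocity of joint cover_3 between -0.05 and 0.05 rad/s and velocity of joint cover_4 between -0.05 and 0.05 rad/s and distance of each of figure_mid, pot_mid from where it was at the start of the episode below 0.02 m); the robot touches nothing.
It fails at once if the figure is pushed, lifted or carried more than 20 mm from its place, or tipped (distance of figure_mid from where it was at the start of the episode above 0.02 m or angle between figure_mid's own z axis and vertical above 0.3 rad).
It fails at once if the pot is pushed, lifted or carried more than 20 mm from its place, or tipped (distance of pot_mid from where it was at the start of the episode above 0.02 m or angle between pot_mid's own z axis and vertical above 0.3 rad).
It also fails if it takes over 45 s, if anything falls off the work surface, if the arm or the gripper's body presses on something with over 40 N, if the wrist force passes 120 N, or if a joint passes its speed limit or range.

## Working session

There is one attempt and no reset: what is moved stays moved. The work goes in short steps, Python scripts to look and compute and a shell command to move; the robot and the scene stay as the last step left them, time stands still between calls to the robot, and variables do not carry over. Pictures are saved under pics/ and viewed, and the job is handed in when it is done.

```bash
mkdir -p pics; ls; python3 - <<'E'
from plant import *
import cv2
print(get_obs())
for n in("scene","top"):
    c=capture(n); cv2.imwrite(f"pics/{n}0.png",c["frame"][:,:,::-1])
    print(n,c["vertical_fov"],c["cx"],c["cy"],c["xyz"],c["rotation"])
E
```

```text
pics
{'time': 0.0, 'joint_positions': array([ 1.11603146e+00,  3.42693585e-01,  1.52502893e+00,  3.51530736e-05,
        1.27540113e+00, -1.45992169e-01]), 'dq': array([ 0.0005994 , -0.00017894, -0.00105466, -0.00019491, -0.00063064,
        0.00041942]), 'tau': array([ 6.04382421e-04, -4.31247711e+01, -2.44216883e+01,  7.17212283e-02,
        5.60665573e-02, -1.83836064e-04]), 'tool_pos': array([159.29657978, 499.75596723, 187.75597803]), 'tcp_rot': array([ 2.97364782,  1.56926496, -2.04752412]), 'contact_force': array([0.19009974, 0.27314485, 0.45406557]), 'moment': array([ 0.01745885, -0.03510358, -0.04635823]), 'grip_width': 91.73127471159394}
scene 55.37225710910877 318.61674525550467 238.83089204118997 [ 792.59434465 -296.04892285  678.15845912] [-2.5262114   0.01157356  0.52618772]
top 54.72998730590742 311.01237533873547 243.25248930668434 [399.19166571  33.85840572 883.88958254] [-2.90228082  0.00688942 -1.4716235 ]
```

View pics/scene0.png

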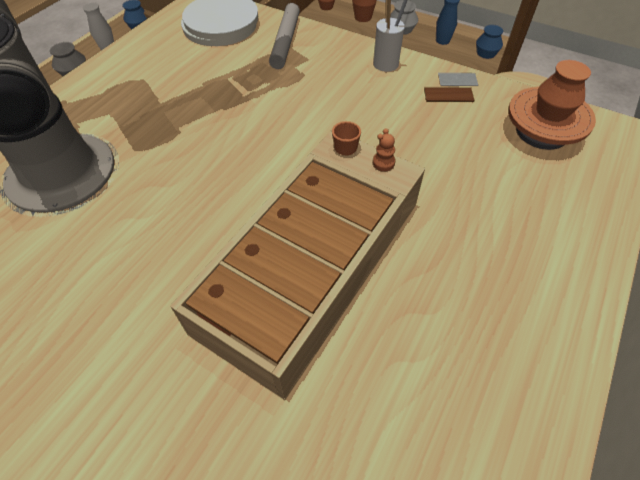

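View pics/top0.png

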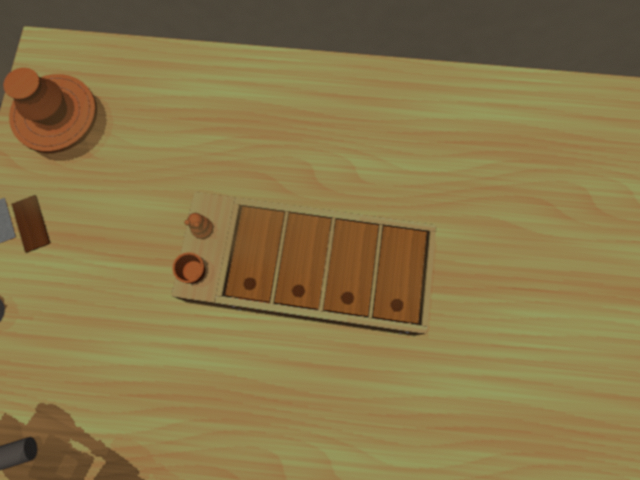

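The top view shows the four dark marks at about (250,284), (298,291), (347,298) and (397,305). In the scene view they are at (313,181), (284,213), (252,250) and (216,291). The pot is at (190,268) and the figure at (198,222) in the top view.

```bash
cat > h.py <<'E'
from plant import *
import numpy as np, cv2
from scipy.spatial.transform import Rotation as R
def ray(c,u,v):
    f=240/np.tan(np.radians(c["vertical_fov"]/2))
    d=np.array([(u-c["cx"])/f,(v-c["cy"])/f,1.])
    return np.array(c["xyz"]),R.from_euler("xyz",c["rotation"]).as_matrix()@d
def onplane(c,u,v,z):
    o,d=ray(c,u,v); return o+d*(z-o[2])/d[2]
def marks(c,guess):
    g=cv2.cvtColor(c["frame"],cv2.COLOR_RGB2GRAY).astype(float); out=[]
    for u,v in guess:
        p=g[v-11:v+12,u-11:u+12]; t=(p.min()+np.median(p))/2
        m=(p<t).astype(np.uint8); n,l,s,ce=cv2.connectedComponentsWithStats(m)
        k=1+np.argmin(np.hypot(*(ce[1:]-11).T)+ (s[1:,4]<15)*50); out.append((u-11+ce[k][0],v-11+ce[k][1],s[k][4]))
    return out
E
python3 - <<'E'
from h import *
np.set_printoptions(precision=1,suppress=True)
G={"top":[(250,284),(298,291),(347,298),(397,305)],"scene":[(313,181),(284,213),(252,250),(216,291)]}
P={}
for n in G:
    c=capture(n); M=marks(c,G[n])
    P[n]=[]
    for u,v,a in M:
        o,d=ray(c,u,v); z=c["z_map"][int(round(v)),int(round(u))]
        P[n].append(onplane(c,u,v,100)); print(n,round(u,1),round(v,1),a,P[n][-1],"depth pt",o+d*z)
    P[n]=np.array(P[n])
m=(P["top"]+P["scene"])/2
d=m[0]-m[3]; print("spacing",np.linalg.norm(d)/3,"yaw of bin y",np.arctan2(d[1],d[0])-np.pi/2)
print(m)
o=get_obs(); T=R.from_euler("xyz",o["tcp_rot"]).as_matrix(); print(T)
E
```

```text
top 249.4 283.4 121 [508.6 155.8 100. ] depth pt [508.4 155.6 101.3]
top 297.9 290.5 123 [504.7  72.1 100. ] depth pt [505.2  72.3  96.4]
top 347.0 297.5 122 [500.9 -11.7 100. ] depth pt [500.9 -11.7 100.3]
top 396.5 304.7 121 [497.  -95.7 100. ] depth pt [497.  -95.7  99.7]
scene 312.0 180.4 100 [510.6 153.9 100. ] depth pt [511.  153.2 100.9]
scene 283.4 213.0 114 [506.5  70.  100. ] depth pt [506.7  69.8 100.3]
scene 251.6 249.5 134 [502.7 -13.8 100. ] depth pt [503.3 -14.4 101.2]
scene 215.9 290.6 158 [498.9 -97.9 100. ] depth pt [499.5 -98.3 101.2]
spacing 83.96868862103409 yaw of bin y -0.04622224530335406
[[509.6 154.9 100. ]
 [505.6  71.1 100. ]
 [501.8 -12.8 100. ]
 [498.  -96.8 100. ]]
[[-0.  -1.   0.3]
 [-0.   0.3  1. ]
 [-1.   0.  -0. ]]
```

```bash
cat >> h.py <<'E'
MK=np.array([[509.6,154.9,100],[505.6,71.1,100],[501.8,-12.8,100],[498.0,-96.8,100]])
def to(p,yaw=-0.0462):
    o=get_obs(); T=R.from_euler("xyz",o["tcp_rot"])
    by=np.array([-np.sin(yaw),np.cos(yaw),0]); x=np.array([0,0,-1.]); y=np.cross(by,x)
    D=R.from_matrix(np.c_[x,y,by])
    print("shift cm",np.round(T.inv().apply(np.array(p)-o["tool_pos"])/10,2),"turn",np.round((T.inv()*D).as_rotvec(),3),"t",o["time"],"pos",o["tool_pos"].round(1),"F",o["contact_force"].round(1))
E
python3 -c "
from h import *
to([509.6,154.9,188]); to([509.6,154.9,120])"
```

```text
shift cm [ 2.000e-02 -4.385e+01 -2.223e+01] turn [-0.263 -0.001 -0.   ] t 0.2 pos [159.4 499.9 188. ] F [ 0.2  0.2 -1. ]
shift cm [  6.82 -43.85 -22.23] turn [-0.263 -0.001 -0.   ] t 0.2 pos [159.4 499.9 188. ] F [ 0.2  0.2 -1. ]
```

```bash
python3 -m creep '[{"tx":0,"ty":-12,"tz":-6,"wx":-0.07,"gripper":1},{"tx":0,"ty":-12,"tz":-6,"wx":-0.13,"gripper":1},{"ty":-43.85,"tz":-22.23,"wx":-0.263,"gripper":1},{"ty":-43.85,"tz":-22.23,"wx":-0.263,"gripper":1},{"ty":-43.85,"tz":-22.23,"wx":-0.263,"gripper":1},{"ty":-43.85,"tz":-22.23,"wx":-0.263,"gripper":1},{"ty":-43.85,"tz":-22.23,"wx":-0.263,"gripper":1},{"ty":-43.85,"tz":-22.23,"wx":-0.263,"gripper":1}]'
python3 -c "
from h import *
to([509.6,154.9,188])"
```

```text
shift cm [ 2.000e-02 -4.385e+01 -2.223e+01] turn [-0.263 -0.001 -0.   ] t 0.2 pos [159.4 499.9 188. ] F [ 0.2  0.2 -1. ]validation failed for argument at $[0]...
```

```bash
python3 -m creep '[{"tx":0,"ty":-12,"tz":-6,"wx":-0.07,"wy":0,"wz":0,"gripper":1},{"tx":0,"ty":-12,"tz":-6,"wx":-0.13,"wy":0,"wz":0,"gripper":1},{"tx":0,"ty":-43.85,"tz":-22.23,"wx":-0.263,"wy":0,"wz":0,"gripper":1},{"tx":0,"ty":-43.85,"tz":-22.23,"wx":-0.263,"wy":0,"wz":0,"gripper":1},{"tx":0,"ty":-43.85,"tz":-22.23,"wx":-0.263,"wy":0,"wz":0,"gripper":1},{"tx":0,"ty":-43.85,"tz":-22.23,"wx":-0.263,"wy":0,"wz":0,"gripper":1},{"tx":0,"ty":-43.85,"tz":-22.23,"wx":-0.263,"wy":0,"wz":0,"gripper":1},{"tx":0,"ty":-43.85,"tz":-22.23,"wx":-0.263,"wy":0,"wz":0,"gripper":1}]'
python3 -c "
from h import *
to([509.6,154.9,188])"
```

```text
time: 0.87
tool_pos: [394.3, 268.5, 188.5]
tcp_rot: [-0.5, 1.571, 1.025]
contact_force: [0.7, 0.9, 0.1]
grip_width: 42.9
shift cm [  0.05 -12.03 -10.83] turn [0.001 0.    0.   ] t 0.8667 pos [394.3 268.5 188.5] F [0.7 0.9 0.1]
```

```bash
python3 -m creep '[{"tx":0,"ty":-12,"tz":-10.8,"wx":0,"wy":0,"wz":0,"gripper":1},{"tx":0,"ty":-12,"tz":-10.8,"wx":0,"wy":0,"wz":0,"gripper":1},{"tx":0,"ty":-12,"tz":-10.8,"wx":0,"wy":0,"wz":0,"gripper":1},{"tx":0,"ty":-12,"tz":-10.8,"wx":0,"wy":0,"wz":0,"gripper":1},{"tx":0,"ty":-12,"tz":-10.8,"wx":0,"wy":0,"wz":0,"gripper":1},{"tx":0,"ty":-12,"tz":-10.8,"wx":0,"wy":0,"wz":0,"gripper":1},{"tx":0,"ty":-12,"tz":-10.8,"wx":0,"wy":0,"wz":0,"gripper":1}]'
python3 -c "
from h import *
to([509.6,154.9,188]);to([509.6,154.9,105])"
```

```text
time: 1.45
tool_pos: [507.6, 157.0, 188.1]
tcp_rot: [1.391, 1.57, 2.915]
contact_force: [-0.8, 0.2, -0.4]
grip_width: 0.9
shift cm [ 0.   -0.21 -0.2 ] turn [-0.     0.    -0.001] t 1.45 pos [507.6 157.  188.1] F [-0.8  0.2 -0.4]
shift cm [ 8.3  -0.22 -0.2 ] turn [-0.     0.    -0.001] t 1.45 pos [507.6 157.  188.1] F [-0.8  0.2 -0.4]
```

```bash
python3 -m creep '[{"tx":4,"ty":-0.2,"tz":-0.2,"wx":0,"wy":0,"wz":0,"gripper":1},{"tx":7.5,"ty":-0.2,"tz":-0.2,"wx":0,"wy":0,"wz":0,"gripper":1},{"tx":8.2,"ty":-0.2,"tz":-0.2,"wx":0,"wy":0,"wz":0,"gripper":1},{"tx":8.2,"ty":-0.2,"tz":-0.2,"wx":0,"wy":0,"wz":0,"gripper":1},{"tx":8.2,"ty":-0.2,"tz":-0.2,"wx":0,"wy":0,"wz":0,"gripper":1}]'
python3 -m creep '[{"tx":0.2,"ty":0,"tz":0,"wx":0,"wy":0,"wz":0,"gripper":1},{"tx":0.4,"ty":0,"tz":0,"wx":0,"wy":0,"wz":0,"gripper":1},{"tx":0.6,"ty":0,"tz":0,"wx":0,"wy":0,"wz":0,"gripper":1},{"tx":0.7,"ty":0,"tz":0,"wx":0,"wy":0,"wz":0,"gripper":1},{"tx":0.7,"ty":0,"tz":0,"wx":0,"wy":0,"wz":0,"gripper":1}]'
```

```text
time: 1.87
tool_pos: [510.2, 155.8, 107.6]
tcp_rot: [-1.161, 1.57, 0.366]
contact_force: [0.0, 1.1, 0.3]
grip_width: 0.1
time: 2.28
tool_pos: [510.2, 154.8, 99.6]
tcp_rot: [-1.17, 1.57, 0.355]
contact_force: [-0.5, 0.1, 0.1]
grip_width: 0.5
```

```bash
python3 -m creep '[{"tx":0.1,"ty":0,"tz":0,"wx":0,"wy":0,"wz":0,"gripper":1},{"tx":0.2,"ty":0,"tz":0,"wx":0,"wy":0,"wz":0,"gripper":1},{"tx":0.2,"ty":0,"tz":0,"wx":0,"wy":0,"wz":0,"gripper":1},{"tx":0.2,"ty":0,"tz":0,"wx":0,"wy":0,"wz":0,"gripper":1}]'

```

```text
time: 2.62
tool_pos: [510.1, 154.7, 97.4]
tcp_rot: [0.976, 1.571, 2.501]
contact_force: [-0.2, 0.4, 0.6]
grip_width: 0.3
```

```bash
python3 -m creep '[{"tx":0.1,"ty":0,"tz":0,"wx":0,"wy":0,"wz":0,"gripper":1},{"tx":0.2,"ty":0,"tz":0,"wx":0,"wy":0,"wz":0,"gripper":1},{"tx":0.2,"ty":0,"tz":0,"wx":0,"wy":0,"wz":0,"gripper":1},{"tx":0.2,"ty":0,"tz":0,"wx":0,"wy":0,"wz":0,"gripper":1}]'

```

```text
time: 2.95
tool_pos: [510.1, 154.7, 95.3]
tcp_rot: [1.56, 1.571, 3.085]
contact_force: [0.8, 0.5, 1.3]
grip_width: 0.4
```

```bash
python3 - <<'E'
from h import *
c=capture("scene"); cv2.imwrite("pics/s1.png",cv2.resize(c["frame"][100:320,160:440,::-1],None,fx=2.7,fy=2.7))
print(get_obs()["contact_force"],get_obs()["moment"])
E
```

```text
[ 1.274011   -0.42465006 -0.63345781] [0.06514129 0.02350429 0.00601545]
```

View pics/s1.png

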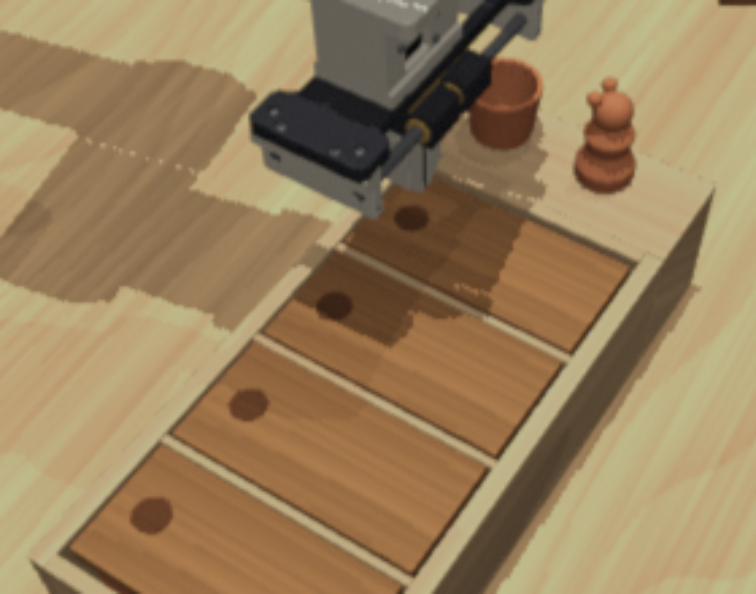

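The gripper seems to sit above and beside mark 1 (about (411,217) in the crop), and the mark is still visible. I'll check with depth.

```bash
python3 - <<'E'
from h import *
np.set_printoptions(precision=0,suppress=True)
o=get_obs();print(o["time"],o["tool_pos"],o["joint_positions"].round(3))
for n in("scene","top"):
    c=capture(n); cv2.imwrite(f"pics/{n}2.png",c["frame"][:,:,::-1])
    f=240/np.tan(np.radians(c["vertical_fov"]/2)); v,u=np.mgrid[:480,:640]; z=c["z_map"]
    d=np.stack([(u-c["cx"])/f*z,(v-c["cy"])/f*z,z],-1)@R.from_euler("xyz",c["rotation"]).as_matrix().T+c["xyz"]
    if n=="scene":
        for (a,b) in [(330,180),(300,165),(360,200),(375,195),(425,165),(430,180),(400,150),(411,217),(380,40),(450,105)]:
            U,V=int(160+a/2.7),int(100+b/2.7); print((a,b),d[V,U])
E
```

```text
3.0 [510. 155.  95.] [ 0.  0.  2.  0.  1. -1.]
(330, 180) [516.  67. 215.]
(300, 165) [497.  68. 215.]
(360, 200) [534.  67. 208.]
(375, 195) [543.  66. 217.]
(425, 165) [520. 155. 150.]
(430, 180) [522. 158. 137.]
(400, 150) [539. 101. 218.]
(411, 217) [511. 154. 101.]
(380, 40) [527. 103. 284.]
(450, 105) [546. 139. 223.]
```

View pics/top2.png

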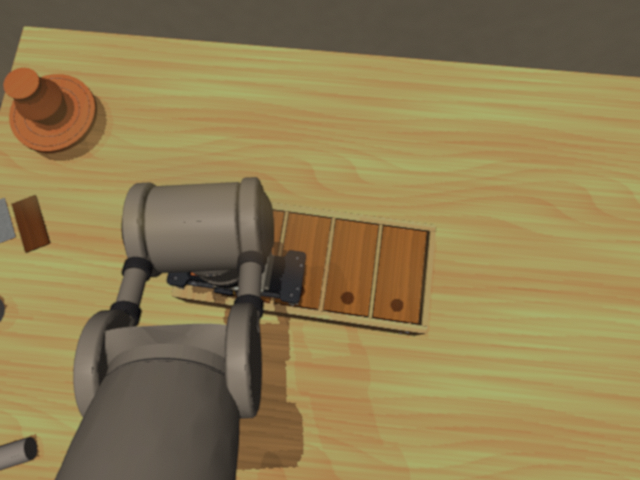

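View pics/scene2.png

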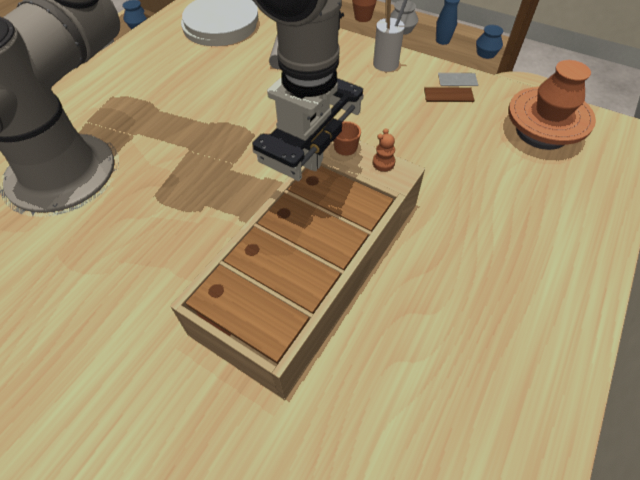

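```bash
python3 - <<'E'
from h import *
np.set_printoptions(precision=0,suppress=True)
c=capture("scene")
f=240/np.tan(np.radians(c["vertical_fov"]/2)); v,u=np.mgrid[:480,:640]; z=c["z_map"]
d=np.stack([(u-c["cx"])/f*z,(v-c["cy"])/f*z,z],-1)@R.from_euler("xyz",c["rotation"]).as_matrix().T+c["xyz"]
cv2.imwrite("pics/s3.png",cv2.resize(c["frame"][130:200,240:370,::-1],None,fx=6,fy=6,interpolation=cv2.INTER_CUBIC))
for V in range(146,186,3): print(V,[tuple(d[V,U].round().astype(int)) for U in range(300,326,4)])
E
```

```text
146 [(np.int64(534), np.int64(89), np.int64(242)), (np.int64(534), np.int64(99), np.int64(234)), (np.int64(524), np.int64(124), np.int64(209)), (np.int64(532), np.int64(122), np.int64(215)), (np.int64(540), np.int64(121), np.int64(219)), (np.int64(545), np.int64(123), np.int64(220)), (np.int64(547), np.int64(132), np.int64(213))]
149 [(np.int64(537), np.int64(83), np.int64(244)), (np.int64(518), np.int64(123), np.int64(201)), (np.int64(524), np.int64(124), np.int64(203)), (np.int64(536), np.int64(116), np.int64(216)), (np.int64(540), np.int64(120), np.int64(214)), (np.int64(545), np.int64(124), np.int64(214)), (np.int64(545), np.int64(134), np.int64(205))]
152 [(np.int64(539), np.int64(80), np.int64(242)), (np.int64(510), np.int64(135), np.int64(182)), (np.int64(535), np.int64(106), np.int64(218)), (np.int64(540), np.int64(110), np.int64(217)), (np.int64(540), np.int64(121), np.int64(208)), (np.int64(545), np.int64(124), np.int64(207)), (np.int64(494), np.int64(223), np.int64(100))]
155 [(np.int64(543), np.int64(75), np.int64(242)), (np.int64(533), np.int64(99), np.int64(217)), (np.i
[... 2843 characters left out ...]
4(527), np.int64(167), np.int64(100))]
182 [(np.int64(494), np.int64(141), np.int64(99)), (np.int64(501), np.int64(144), np.int64(100)), (np.int64(506), np.int64(148), np.int64(99)), (np.int64(513), np.int64(150), np.int64(101)), (np.int64(519), np.int64(153), np.int64(102)), (np.int64(524), np.int64(158), np.int64(99)), (np.int64(531), np.int64(159), np.int64(102))]
185 [(np.int64(498), np.int64(135), np.int64(100)), (np.int64(504), np.int64(139), np.int64(99)), (np.int64(510), np.int64(142), np.int64(100)), (np.int64(516), np.int64(145), np.int64(99)), (np.int64(522), np.int64(148), np.int64(101)), (np.int64(527), np.int64(153), np.int64(98)), (np.int64(533), np.int64(155), np.int64(100))]
```

View pics/s3.png

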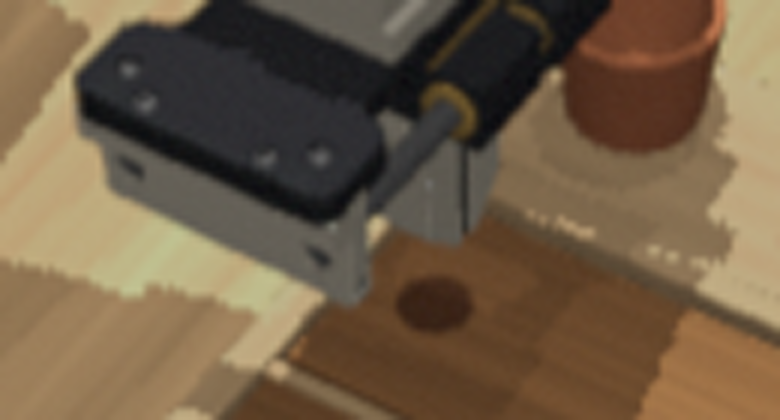

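The picture and depth agree. The closed fingertips end at about z = 135 mm at (515,152), right above mark 1, while the state says 95. So the reported TCP z reads about 40 mm low, and x and y agree. I'll rely on the cameras and the force, expecting contact near a reported z of 60.

```bash
python3 -m creep '[{"tx":1.5,"ty":0,"tz":0,"wx":0,"wy":0,"wz":0,"gripper":1},{"tx":2.5,"ty":0,"tz":0,"wx":0,"wy":0,"wz":0,"gripper":1},{"tx":2.7,"ty":0,"tz":0,"wx":0,"wy":0,"wz":0,"gripper":1},{"tx":2.7,"ty":0,"tz":0,"wx":0,"wy":0,"wz":0,"gripper":1}]'
python3 -m creep '[{"tx":0.2,"ty":0,"tz":0,"wx":0,"wy":0,"wz":0,"gripper":1},{"tx":0.4,"ty":0,"tz":0,"wx":0,"wy":0,"wz":0,"gripper":1},{"tx":0.4,"ty":0,"tz":0,"wx":0,"wy":0,"wz":0,"gripper":1}]'
```

```text
time: 3.48
tool_pos: [509.4, 154.7, 67.5]
tcp_rot: [1.733, 1.569, -3.025]
contact_force: [0.2, -0.0, 0.9]
grip_width: 0.5
time: 3.73
tool_pos: [510.2, 154.8, 64.4]
tcp_rot: [-0.968, 1.571, 0.557]
contact_force: [0.1, 0.2, -0.5]
grip_width: 0.7
```

```bash
python3 -m creep '[{"tx":0.1,"ty":0,"tz":0,"wx":0,"wy":0,"wz":0,"gripper":1},{"tx":0.2,"ty":0,"tz":0,"wx":0,"wy":0,"wz":0,"gripper":1},{"tx":0.2,"ty":0,"tz":0,"wx":0,"wy":0,"wz":0,"gripper":1}]'; python3 -c "
from h import *
c=capture('scene'); cv2.imwrite('pics/s4.png',cv2.resize(c['frame'][130:220,240:390,::-1],None,fx=5,fy=5,interpolation=cv2.INTER_CUBIC))"
```

```text
time: 3.98
tool_pos: [510.1, 154.8, 62.4]
tcp_rot: [-0.195, 1.571, 1.33]
contact_force: [-0.7, 0.4, 0.6]
grip_width: 0.4
```

View pics/s4.png

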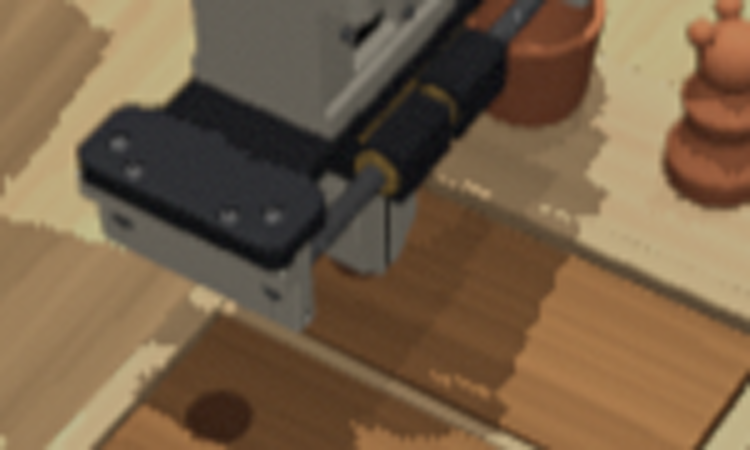

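The tips at (370,268) in the crop now cover mark 1 and almost touch it. Now 2 mm guarded steps.

```bash
python3 -m creep '[{"tx":0.1,"ty":0,"tz":0,"wx":0,"wy":0,"wz":0,"gripper":1},{"tx":0.2,"ty":0,"tz":0,"wx":0,"wy":0,"wz":0,"gripper":1},{"tx":0.2,"ty":0,"tz":0,"wx":0,"wy":0,"wz":0,"gripper":1}]'
```

```text
time: 4.28
tool_pos: [510.2, 154.8, 60.6]
tcp_rot: [-1.068, 1.57, 0.457]
contact_force: [-0.5, 0.5, 3.9]
grip_width: 0.4
```

```bash
python3 -m creep '[{"tx":0.1,"ty":0,"tz":0,"wx":0,"wy":0,"wz":0,"gripper":1},{"tx":0.2,"ty":0,"tz":0,"wx":0,"wy":0,"wz":0,"gripper":1},{"tx":0.2,"ty":0,"tz":0,"wx":0,"wy":0,"wz":0,"gripper":1}]'
```

```text
time: 4.53
tool_pos: [510.0, 154.8, 58.4]
tcp_rot: [1.043, 1.571, 2.568]
contact_force: [-2.5, -0.3, 3.0]
grip_width: 0.3
```

```bash
python3 -m creep '[{"tx":0.1,"ty":0,"tz":0,"wx":0,"wy":0,"wz":0,"gripper":1},{"tx":0.2,"ty":0,"tz":0,"wx":0,"wy":0,"wz":0,"gripper":1},{"tx":0.2,"ty":0,"tz":0,"wx":0,"wy":0,"wz":0,"gripper":1}]'; python3 -c "
from h import *
c=capture('scene'); cv2.imwrite('pics/s5.png',cv2.resize(c['frame'][130:240,240:400,::-1],None,fx=5,fy=5,interpolation=cv2.INTER_CUBIC))
print(get_obs()['contact_force'])"
```

```text
time: 4.78
tool_pos: [510.0, 154.8, 56.2]
tcp_rot: [1.381, 1.57, 2.906]
contact_force: [-3.0, 0.3, 3.6]
grip_width: 0.5
[-1.68553979  0.34702475  2.64503756]
```

View pics/s5.png

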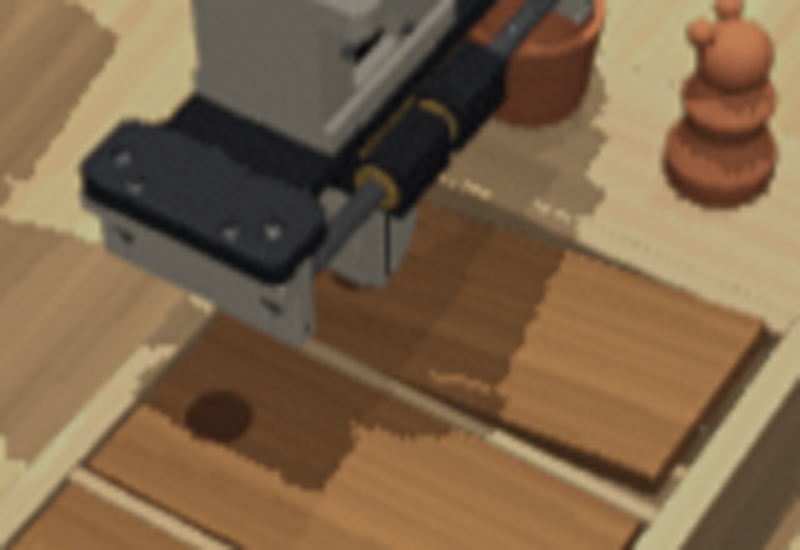

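Cover 1 gives: in the crop its back edge has risen at (660,470), with only about 3 N. Before pushing deeper I'll measure the pot and figure, since the wide gripper body overhangs the ledge.

```bash
python3 - <<'E'
from h import *
np.set_printoptions(precision=1,suppress=True)
im=cv2.imread("pics/top0.png")[:,:,::-1]
c=capture("top"); s=capture("scene")
# reddish-orange ledge objects mask on first top picture
hsv=cv2.cvtColor(im,cv2.COLOR_RGB2HSV)
m=((hsv[...,0]<11)&(hsv[...,1]>120)).astype(np.uint8); m[:, 225:]=0; m[:,:160]=0;m[:200]=0; m[300:]=0
n,l,st,ce=cv2.connectedComponentsWithStats(m)
by=np.array([np.sin(.0462),np.cos(.0462)]); bx=np.array([np.cos(.0462),-np.sin(.0462)])
org=MK[:,:2].mean(0)+55*bx
print("bin origin",org)
for k in range(1,n):
    if st[k][4]<25: continue
    x,y,w,h,a=st[k]
    print(st[k],ce[k])
    pts=np.argwhere(l==k)[:,::-1]
    for z in(100,140,166):
        P=np.array([onplane(c,u,v,z)[:2]-org for u,v in pts]); q=np.c_[P@bx,P@by]
        print(z,"bin x",q[:,0].min(),q[:,0].max(),"bin y",q[:,1].min(),q[:,1].max())
# body underside from scene depth
f=240/np.tan(np.radians(s["vertical_fov"]/2)); v,u=np.mgrid[:480,:640]; z=s["z_map"]
d=np.stack([(u-s["cx"])/f*z,(v-s["cy"])/f*z,z],-1)@R.from_euler("xyz",s["rotation"]).as_matrix().T+s["xyz"]
q=np.stack([(d[...,:2]-org)@bx,(d[...,:2]-org)@by,d[...,2]],-1)
k=(q[...,2]>148)&(q[...,2]<215)&(q[...,0]>-130)&(q[...,0]<20)&(q[...,1]>0)&(q[...,1]<260)
p=q[k]
for a in range(0,260,20):
    b=p[(p[:,1]>=a)&(p[:,1]<a+20)]
    if len(b)>5: print(a,"n",len(b),"zmin",np.percentile(b[:,2],3),"x",b[:,0].min(),b[:,0].max())
print(get_obs()["contact_force"],get_obs()["time"])
E
```

```text
bin origin [558.7  26.6]
[175 259  13  21 119] [180.6 268.8]
100 bin x -64.13923883587819 -31.380838637115648 bin y 233.88183602587947 259.45885181906414
140 bin x -69.0137666181024 -37.92694879158156 bin y 221.94355340670708 246.21543560133316
166 bin x -72.18220967654808 -42.1819203919843 bin y 214.18366970424503 237.607215059808
20 n 835 zmin 162.33164449079644 x -90.40852961571906 -16.1662704995665
40 n 550 zmin 175.63955519722523 x -89.69439155561372 -16.220934216852402
60 n 515 zmin 175.84047343449126 x -79.08955912537897 -22.629799966955982
80 n 287 zmin 160.44455380261198 x -47.0202930994746 -16.794519253154466
100 n 285 zmin 167.32708888131975 x -37.951724542261594 -16.48665353147774
120 n 248 zmin 167.74847673779604 x -33.93940745805198 -16.649149049726383
140 n 178 zmin 167.16308075040942 x -34.730556228334386 -16.80005239051546
160 n 115 zmin 174.71016658742383 x -35.455325597262195 -21.755363423132483
180 n 241 zmin 175.46407475726096 x -51.91846199315451 -16.41472639641746
200 n 448 zmin 162.2932541125637 x -69.98976434365171 19.83614188560263
220 n 8 zmin 162.69614905498716 x 17.370236707260712 19.9323365807488
[-2.5  0.5  2.4] 4.9333
```

```bash
python3 -m creep '[{"tx":0.2,"ty":-0.2,"tz":0,"wx":0,"wy":-0.03,"wz":0,"gripper":1},{"tx":0.4,"ty":-0.4,"tz":0,"wx":0,"wy":-0.06,"wz":0,"gripper":1},{"tx":0.6,"ty":-0.6,"tz":0,"wx":0,"wy":-0.1,"wz":0,"gripper":1},{"tx":0.8,"ty":-0.8,"tz":0,"wx":0,"wy":-0.15,"wz":0,"gripper":1},{"tx":0.8,"ty":-0.8,"tz":0,"wx":0,"wy":-0.15,"wz":0,"gripper":1},{"tx":0.8,"ty":-0.8,"tz":0,"wx":0,"wy":-0.15,"wz":0,"gripper":1}]'; python3 - <<'E'
from h import *
c=capture('scene'); cv2.imwrite('pics/s6.png',cv2.resize(c['frame'][110:240,230:420,::-1],None,fx=4,fy=4,interpolation=cv2.INTER_CUBIC))
print(get_obs()['contact_force'])
E
```

```text
time: 5.43
tool_pos: [517.9, 153.9, 48.2]
tcp_rot: [0.007, 1.422, 1.53]
contact_force: [-1.8, 1.2, 2.1]
grip_width: 0.3
[-2.00531991  0.81744902  2.01346845]
```

View pics/s6.png

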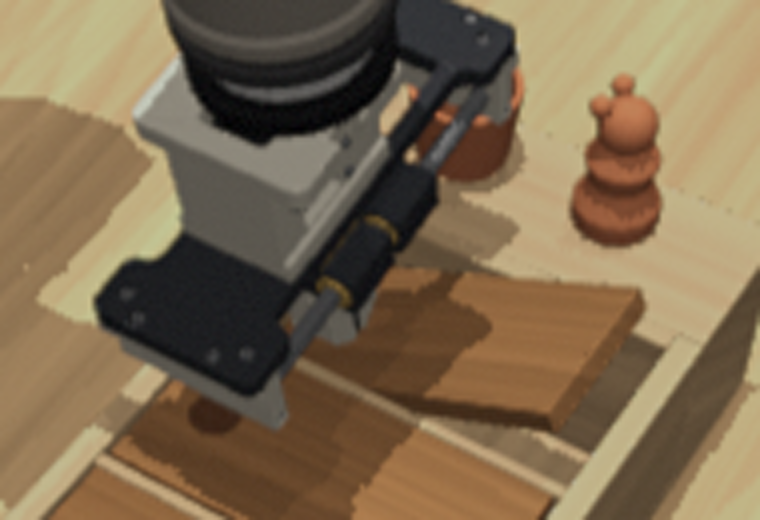

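Cover 1 is now clearly tilted, with its back edge at (550,420) in the crop. The lean has lifted the gripper end above the pot at (495,100). Pushing further down.

```bash
python3 -m creep '[{"tx":0.2,"ty":0,"tz":-0.03,"wx":0,"wy":0,"wz":0,"gripper":1},{"tx":0.4,"ty":0,"tz":-0.06,"wx":0,"wy":0,"wz":0,"gripper":1},{"tx":0.6,"ty":0,"tz":-0.09,"wx":0,"wy":0,"wz":0,"gripper":1},{"tx":0.6,"ty":0,"tz":-0.09,"wx":0,"wy":0,"wz":0,"gripper":1}]'; cat >>h.py <<'E'
by=np.array([np.sin(.0462),np.cos(.0462)]); bx=np.array([np.cos(.0462),-np.sin(.0462)]); org=np.array([558.7,26.6])
def cloud(n="scene"):
    s=capture(n);f=240/np.tan(np.radians(s["vertical_fov"]/2)); v,u=np.mgrid[:480,:640]; z=s["z_map"]
    d=np.stack([(u-s["cx"])/f*z,(v-s["cy"])/f*z,z],-1)@R.from_euler("xyz",s["rotation"]).as_matrix().T+s["xyz"]
    return s["frame"],np.stack([(d[...,:2]-org)@bx,(d[...,:2]-org)@by,d[...,2]],-1)
def tilt(n="scene",yc=126):
    fr,q=cloud(n); k=(abs(q[...,1]-yc)<30)&(q[...,0]>15)&(q[...,0]<75)&(q[...,2]>94)&(q[...,2]<165); p=q[k]
    a,b=np.polyfit(p[:,0],p[:,2],1); r=p[:,2]-a*p[:,0]-b; j=abs(r)<5; a,b=np.polyfit(p[j,0],p[j,2],1)
    print("tilt",np.arctan(a),"n",j.sum(),"zmax",p[:,2].max()); return fr,q
E
python3 - <<'E'
from h import *
fr,q=tilt()
for z0 in range(120,180,10):
    p=q[(q[...,1]>185)&(q[...,1]<255)&(q[...,2]>=z0)&(q[...,2]<z0+10)&(q[...,0]>-110)&(q[...,0]<90)]
    if len(p): print(z0,len(p),p.min(0).round(),p.max(0).round())
print(get_obs()['contact_force'])
E
```

```text
time: 5.82
tool_pos: [519.2, 154.4, 42.6]
tcp_rot: [-0.016, 1.422, 1.509]
contact_force: [-0.5, -1.3, 3.4]
grip_width: 0.6
tilt 0.5521152254619283 n 749 zmax 149.1543938107617
120 132 [-52. 199. 120.] [ 44. 232. 130.]
130 148 [-65. 199. 130.] [ 46. 238. 140.]
140 94 [-58. 199. 140.] [ 43. 241. 150.]
150 98 [-54. 187. 150.] [ 42. 232. 160.]
160 209 [-57. 185. 160.] [ 40. 236. 170.]
170 27 [-49. 185. 170.] [ -8. 191. 180.]
[0.32220816 0.39300283 2.49732891]
```

```bash
python3 -m creep '[{"tx":0.2,"ty":0,"tz":-0.03,"wx":0,"wy":0,"wz":0,"gripper":1},{"tx":0.4,"ty":0,"tz":-0.06,"wx":0,"wy":0,"wz":0,"gripper":1},{"tx":0.5,"ty":0,"tz":-0.08,"wx":0,"wy":0,"wz":0,"gripper":1},{"tx":0.5,"ty":0,"tz":-0.08,"wx":0,"wy":0,"wz":0,"gripper":1}]'
python3 - <<'E'
from h import *
fr,q=tilt(); cv2.imwrite('pics/s7.png',cv2.resize(fr[110:240,230:420,::-1],None,fx=4,fy=4,interpolation=cv2.INTER_CUBIC))
print(get_obs()['contact_force'])
E
```

```text
time: 6.2
tool_pos: [518.7, 154.7, 37.5]
tcp_rot: [-0.008, 1.421, 1.517]
contact_force: [-0.4, -0.0, 3.8]
grip_width: 0.6
tilt 0.6438945344817921 n 609 zmax 155.46286793896593
[-0.28793122  0.03875733  4.72439602]
```

View pics/s7.png

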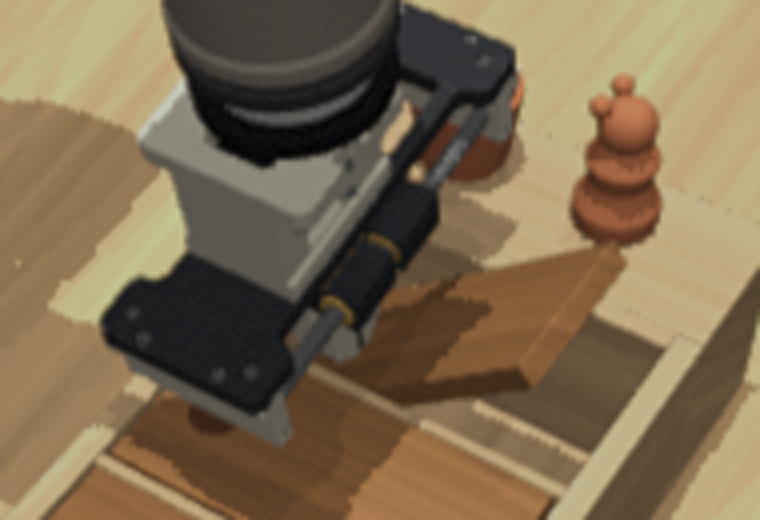

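Tilt is about 0.64, with the gripper still clear of the pot. Another 4 mm to reach the stop.

```bash
python3 -m creep '[{"tx":0.2,"ty":0,"tz":-0.03,"wx":0,"wy":0,"wz":0,"gripper":1},{"tx":0.4,"ty":0,"tz":-0.06,"wx":0,"wy":0,"wz":0,"gripper":1},{"tx":0.4,"ty":0,"tz":-0.06,"wx":0,"wy":0,"wz":0,"gripper":1}]'
python3 - <<'E'
from h import *
fr,q=tilt()
print(get_obs()['contact_force'])
E
```

```text
time: 6.5
tool_pos: [519.1, 154.8, 34.8]
tcp_rot: [-0.017, 1.42, 1.509]
contact_force: [-3.3, -1.8, 15.6]
grip_width: 0.4
tilt 0.6675341317532538 n 574 zmax 157.75953639968088
[-3.58644607  0.09323587 14.74184442]
```

Force has jumped to 15 N and the back edge is at z of about 157 mm, against 156 expected at 0.75 rad, so this is the stop. Retracting straight up.

```bash
python3 -m creep '[{"tx":-0.5,"ty":0,"tz":0.08,"wx":0,"wy":0,"wz":0,"gripper":1},{"tx":-2,"ty":0,"tz":0.3,"wx":0,"wy":0,"wz":0,"gripper":1},{"tx":-5,"ty":0,"tz":0.75,"wx":0,"wy":0,"wz":0,"gripper":1},{"tx":-9,"ty":0,"tz":1.35,"wx":0,"wy":0,"wz":0,"gripper":1},{"tx":-12,"ty":0,"tz":1.8,"wx":0,"wy":0,"wz":0,"gripper":1},{"tx":-12,"ty":5,"tz":1.8,"wx":0,"wy":0,"wz":0,"gripper":1},{"tx":-12,"ty":8,"tz":1.8,"wx":0,"wy":0,"wz":0,"gripper":1},{"tx":-12,"ty":8,"tz":1.8,"wx":0,"wy":0,"wz":0,"gripper":1}]'
python3 - <<'E'
from h import *
fr,q=tilt(); cv2.imwrite('pics/s8.png',fr[:,:,::-1])
for y in(42,-42,-126): tilt(yc=y)
print(get_obs()['contact_force'],get_obs()["dq"].round(3))
E
```

```text
time: 7.22
tool_pos: [429.7, 158.2, 153.1]
tcp_rot: [0.061, 1.421, 1.587]
contact_force: [-0.4, 0.3, 0.1]
grip_width: 0.4
tilt 0.6721976481448638 n 568 zmax 157.54691404312098
tilt 0.001714460215285507 n 1232 zmax 103.48429824945129
tilt 0.0013398296883008643 n 1463 zmax 103.50305223058774
tilt -0.0014993212088655595 n 1780 zmax 104.00500176679168
[ 0.00391995  0.22287071 -0.26847907] [-0.007  0.015 -0.016  0.001  0.002 -0.001]
```

View pics/s8.png

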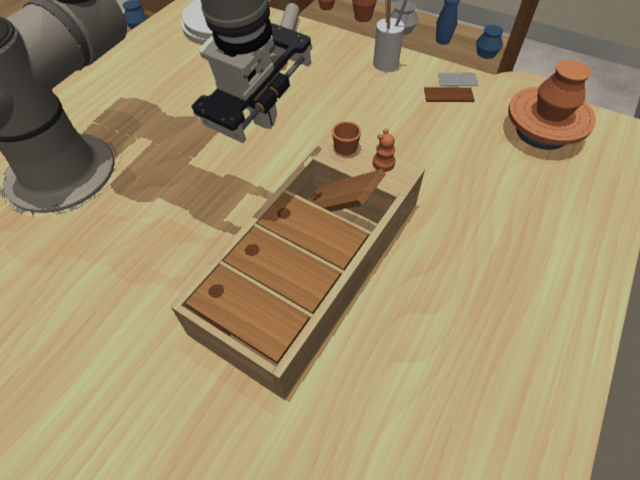

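```bash
python3 - <<'E'
from h import *
for n in("scene","top"):
    fr,q=cloud(n)
    for a,b in((-2,50),(5,45),(-30,50)):
        p=q[(abs(q[...,1]-126)<28)&(q[...,0]>a)&(q[...,0]<b)&(q[...,2]>60)&(q[...,2]<165)]
        for i in range(6):
            A=np.c_[p,np.ones(len(p))][:,[0,1,3]]; s=np.linalg.lstsq(A,p[:,2],rcond=None)[0]; r=p[:,2]-A@s; p=p[abs(r)<max(3,2*np.median(abs(r)))]
        print(n,a,b,len(p),np.arctan(s[0]).round(3))
E
```

```text
scene -2 50 535 0.75
scene 5 45 413 0.749
scene -30 50 771 0.75
top -2 50 1147 0.749
top 5 45 880 0.748
top -30 50 1147 0.749
```

Both cameras give a tilt of 0.75 rad, which is the stop. The other covers are flat, and the pot and figure are at their first pixel positions.

```bash
python3 -c "
from plant import *
print(get_obs()['dq'].round(3)); print(close_job())"
```

```text
[-0.002  0.005  0.002  0.     0.004 -0.001]
the job is handed in; nothing more can be done
None
```

Cover 1, the one nearest the ledge, was the free one, and it now stands fully open against its stop. It gave on the first press at only about 3 N, so I never pressed covers 2 to 4. I pushed it down until the force jumped to about 15 N, leaning the tool 0.15 rad so the gripper stayed clear of the pot. Then I backed off and handed the job in at about 7 s.

**Last checks:**
- **Cover 1:** plane fits from both cameras gave 0.75 rad. My earlier, rougher line fit had read only 0.67 rad. That fit probably took in points from the board's edge, so I trust the plane fits.
- **Covers 2 to 4:** all within 0.002 rad of level.
- **Pot and figure:** by eye, both stand at the same place in the scene picture as at the start. I didn't measure their positions.
- **Robot:** clear of everything, with contact force at noise level.

**Disagreement:** the reported tool height read about 40 mm lower than where the cameras showed the closed fingertips, and contact came near a reported z of 61 instead of 100. I went by the cameras and the force instead. I also noticed this only after descending toward the cover, which cost a little time but no unwanted contact.

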